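Set the bobbin rest and lock up the fly vise

TASK

Get the fly vise ready for tying: swing its bobbin rest round the post until the rest's arm is straight in line with the vise's jaws, and while it stands there tighten its brass wing screw. The green wing screw on the pedestal and the black one on top of the head are slack too: turn all three clockwise until they are fully home against their stops, leave the rest in line, and do not knock over or shove the other things on the bench.

Things in the scene. Friction and masses are not known exactly. Their poses are not given: they have to be found in the camera images.
- vise: fly-tying vise, fixed: dark foot plate 125 x 170 x 12 mm, green conical boss, 11 mm steel post, green head housing 38 x 42 mm. Origin: foot of the post at bench height; z up; it stands turned so that its -x side (with the leaning screws) faces left and towards the robot, and its -y side (the jaws) faces the robot and right
- vise_axis (a point): middle of the vise's head, on the post's axis, 250 mm up; vise's axes. The head is a straight bar along y, within 20 mm of the y axis on the -x side: knurled sleeve 37 mm thick to y = +92 mm; neck 21 mm thick, then jaws 190 to 230 mm up, to y = -150 mm. A crank hangs on the far side (to x = +65 mm)
- bobbin_rest (a joint): swing of the bobbin rest round the post, rad: brass 26 mm clamp block 108 mm up, bent 5.6 mm rod, two black rollers. 0 = straight out under and beyond the jaws (vise's -y), in line with the head; positive = rollers swung to the vise's +x, anticlockwise from above. Starts 0.4 to 0.75. Friction 0.5 N m (3 N at the rollers) holds it; no catch at 0
- rest_rollers (a point): middle of the pair of black rubber rollers at the bobbin rest's end, 185 mm from the post's axis, 205 mm above the bench; the rod comes up to them from below. x runs along their axle, the way they swing; -y points away from the post. 25 mm long along x and 16 mm thick, seen-only nuts to 30 mm. Can be pinched from above along x
- brass_screw_grip (a point): brass wing screw, wing 32 x 9 x 20 mm on a 9 mm neck. Point: wing's middle, on the screw axis, 39 mm off the part it enters. z = axis, outwards, 42 deg from vertical; x along the 32 mm (white line at +x), y across the 9 mm, turning with it. Tightens clockwise (negative about z). On the rest's clamp, swings with it; rest in line: leans to the vise's -x, 39 mm from the post's axis, 151 mm up
- brass_screw (a joint): how far the brass wing screw is turned in, rad: grows clockwise (tightening), 2.4 = hard end stop, fully home; starts slack, 0.75 to 1.15 short of the stop. Friction about 0.06 N m; stays where it is left. Clockwise is as seen from the screw's outer end
- green_screw_grip (a point): green wing screw, wing 32 x 9 x 20 mm on a 9 mm neck. Point: wing's middle, on the screw axis, 38 mm off the part it enters. z = axis, outwards, 42 deg from vertical; x along the 32 mm (white line at +x), y across the 9 mm, turning with it. Tightens clockwise (negative about z). On the pedestal boss; leans 26 deg round from the vise's -x to its +y, 50 mm from the post's axis, 65 mm up
- green_screw (a joint): how far the green wing screw is turned in, rad: grows clockwise (tightening), 2.4 = hard end stop, fully home; starts slack, 0.75 to 1.15 short of the stop. Friction about 0.06 N m; stays where it is left. Clockwise is as seen from the screw's outer end
- black_screw_grip (a point): black wing screw, wing 32 x 9 x 20 mm on a 9 mm neck. Point: wing's middle, on the screw axis, 29 mm off the part it enters. z = axis, outwards, straight up; x along the 32 mm (white line at +x), y across the 9 mm, turning with it. Tightens clockwise (negative about z). On top of the head housing, over the post, 296 mm above the bench
- black_screw (a joint): how far the black wing screw is turned in, rad: grows clockwise (tightening), 2.4 = hard end stop, fully home; starts slack, 0.75 to 1.15 short of the stop. Friction about 0.06 N m; stays where it is left. Clockwise is as seen from the screw's outer end
- spool_red: loose red thread spool standing on the bench, 26 mm wide, 34 mm high; origin under its centre
- spool_orange: loose orange thread spool standing on the bench, 26 mm wide, 34 mm high; origin under its centre
- cement_jar: loose small jar of head cement with a white cap, 38 mm wide, 52 mm high; origin under its centre
- hair_stacker: loose brass hair stacker standing on the bench, 34 mm wide, 70 mm high; origin under its centre
- bead_vial: loose clear bead vial with a black cap, 25 mm wide, 50 mm high; origin under its centre
- uv_torch: loose black UV torch lying on the bench, 115 mm long, 29 mm thick, along its x; origin under its middle
- scissors: loose small scissors lying on the bench, 125 mm long, 55 mm over the loops, 6 mm thick, along x; origin under the pivot

How it is judged:
On the way, in this order (a step that is already met when the one before it is completed fails the run):
1. the bobbin rest stands in line with the jaws (within 0.08 rad, about 4.5 degrees) while its brass screw is still slack (value of joint bobbin_rest between -0.08 and 0.08 rad and value of joint brass_screw below 2.2 rad), for 0.2 s.
2. the brass screw is home with the rest in line (value of joint brass_screw above 2.34 rad and value of joint bobbin_rest between -0.08 and 0.08 rad), for 0.2 s.
At the end, for the whole second after the job is handed in: All three wing screws are within 0.06 rad (3.5 degrees) of their end stops (joint above 2.34), the bobbin rest is at rest and within 0.08 rad (4.5 degrees) of the line of the jaws (all of step 2 and value of joint each of green_screw, black_screw above 2.34 rad and velocity of joint bobbin_rest between -0.05 and 0.05 rad/s); the robot touches nothing.
It fails at once if a bench thing is shoved more than 30 mm from its place (distance of any of spool_red, spool_orange, cement_jar, hair_stacker, bead_vial, uv_torch, scissors from where it was at the start of the episode above 0.03 m).
It fails at once if a standing bench thing is knocked over (tipped more than 0.6 rad) (angle between any of spool_red, spool_orange, cement_jar, hair_stacker, bead_vial's own z axis and vertical above 0.6 rad).
It also fails if it takes over 72 s, if anything falls off the work surface, if the arm or the gripper's body presses on something with over 40 N, if the wrist force passes 120 N, or if a joint passes its speed limit or range.

ROBOT

A 6-joint arm with a two-finger parallel gripper is mounted at the origin on the work surface. World frame = base frame: x ahead of the robot, y to its left, z up, the work surface at z = 0. Lengths are in m, angles in rad, forces in N, time in s.
With the tool pointing down it reaches from about 0.35 to 0.85 m from the base axis. Payload 8.1 kg.
Tool frame: the origin (TCP) lies on the centre line of the jaws, within the pads' length; the fingertips stand 17 mm ahead of it and the grasp point (between the pads) lies 2 mm behind it; z points along the fingers, y is the line along which they close (so a half turn about z gives the same grasp; the last joint's range is limited). The gripper opens to 93 mm and grips with 3 to 60 N. Pads are 15 mm wide; open, the fingers measure 128 mm over their backs; the gripper's body (75 mm by 188 mm) begins 65 mm behind the grasp point.
Start: joints at [1.264, 0.13, 1.488, -0, 1.523, -0.085], TCP at [0.132, 0.585, 0.236] pointing down, gripper open.
Joint ranges: [-2.96, 2.96], [-0.89, 2.26], [0.02, 2.5], [-1.34, 4.48], [0, 2.73], [-2.66, 2.66]. Speed limits (rad/s): [2.39, 2.39, 2.79, 3.14, 3.14, 3.14].

INTERFACE

Orientations are given as a rotation vector (axis times angle).
In Python, from plant import status, eyes, robot gives the robot as it stands. The module is installed in compiled form; this text tells all that it offers.
- The arm moves only by the tool servo_tool, never from a script. Its argument "plan" is text: rows parted by semicolons, each of 4 numbers parted by spaces: the shift along the tool's x, y, z in m, then the turn about the tool's z in degrees. A call has 1 to 12 rows; each row is the pose to reach, as a shift and turn from the pose commanded when the call began, along the tool's axes at that moment; what a row does not reach only later rows make up. A row lasts 1/12 s, in which the tool goes at most 41.7 mm and 7.16 degrees, less where a joint would pass 70% of its speed; a pose out of reach is approached as far as the arm can. A call with a gripper value outside its range is refused whole. "grip" is the closure, from -1 (fully open) to 1 (shut), set as the call begins (left out, the last holds). The fingers move at their own pace and stop on an object; "grip_force" is the grip in N (left out, the last holds). Time passes only in rows, so rows that repeat a pose let the fingers close. It gives the time, the measured TCP pose, the force, the opening and the grip force at its end, in the units of the state.
- status.read_state(): the state, without advancing time (a new reading comes with each control period).
- eyes.read_camera(name): name is "scene" or "top" or "wrist"; returns a dict with "image" (420x560x3 uint8, blue, green, red), "fovy" (degrees; the focal length in pixels is half the picture's height over the tangent of half this angle, whatever the lens; pixels are square), "cx", "cy" (the principal point, pixels), "world_from_camera" (4x4, takes a point from camera to world coordinates); the wrist camera has in their place "hand_eye" (4x4, takes a point from camera to tool coordinates, whose origin is the TCP and whose axes are the flange's). Camera axes: x right, y down, z forward; pixel columns grow to the right and rows downward; lengths in m; the calibration is good to about 2 mm. A picture is of the moment at which its call begins: read the wrist's pose just before it. There is no depth.
- robot.close_job(): hands the job in; it is judged then, once.
The state is a dict: "t": time; "q": joint angles; "dq": joint speeds; "joint_torque": joint torques, N m; "tool_pos": TCP position; "orientation": TCP orientation; "force": force on the tool from outside, world axes, zero at the start; "wrist_torque": the same for the moment, N m; "opening": finger opening in m; "gripper_force": force on a finger pad.
Only numpy, scipy, OpenCV 4.12 (cv2) and the standard library are available. Lean on these libraries where they do the work, as an engineer would, in place of code of your own. Each camera call takes 0.05 s, during which the arm holds its last target. There are 200 camera calls.

## Working session

There is one attempt and no reset: what is moved stays moved. The work goes in short steps, Python scripts to look and compute and a tool call to move; the robot and the scene stay as the last step left them, time stands still between calls to the robot, and variables do not carry over. Pictures are saved under pics/ and viewed, at most 10 in all, crops included, and the job is handed in when it is done.

Besides the shell and the picture viewer there is one more tool, called after "Request:" as a command line: name --argument value ..., lists and objects as JSON in quotes. servo_tool: Moves the arm, as the interface text tells. Its arguments: {"type":"object","properties":{"plan":{"type":"string"},"grip":{"type":"number"},"grip_force":{"type":"number"}},"required":["plan"]}

```bash
mkdir -p pics; ls; python3 - <<'E'
from plant import status, eyes, robot
import cv2,numpy as np
print(status.read_state())
a=[]
for n in ("scene","top","wrist"):
    c=eyes.read_camera(n); cv2.imwrite(f"pics/{n}0.png",c["image"]); 
    print(n,c["fovy"],c["cx"],c["cy"],np.round(c.get("world_from_camera",c.get("hand_eye")),4).tolist())
    np.save(f"pics/{n}_cam.npy",{k:v for k,v in c.items() if k!="image"},allow_pickle=True)
E
```

```text
pics
{'t': 0.0, 'q': array([ 1.26364035e+00,  1.31140923e-01,  1.48927036e+00, -9.33977779e-06,
        1.52300259e+00, -8.53668617e-02]), 'dq': array([ 1.51426280e-03,  1.36407268e-03, -6.03433486e-04, -4.70357970e-04,
        1.94120054e-03,  3.28253910e-05]), 'joint_torque': array([ 6.35819961e-04, -5.59866643e+01, -4.91739178e+01,  7.68445828e-02,
        3.58843070e-02, -2.29586140e-04]), 'tool_pos': array([0.13178436, 0.58479826, 0.23460441]), 'orientation': array([-3.47632777e-01, -3.12195037e+00,  2.80840448e-03]), 'force': array([0.67619812, 0.34273855, 0.29058899]), 'wrist_torque': array([0.03046788, 0.02695836, 0.02604934]), 'gripper_force': 0.0, 'opening': 0.09280396324317534}
scene 52.60275689772349 282.206681352219 208.6032392530825 [[-0.8497, 0.3006, -0.4331, 1.0501], [0.5271, 0.469, -0.7086, 0.7942], [-0.0099, -0.8304, -0.557, 0.8303], [0.0, 0.0, 0.0, 1.0]]
top 49.13214385384752 276.5542805871455 211.82178687500453 [[-0.0048, -0.9976, 0.0696, 0.4662], [-0.9997, 0.0063, 0.0215, -0.0058], [-0.0218, -0.0695, -0.9973, 1.5102], [0.0, 0.0, 0.0, 1.0]]
wrist 66.20047557511484 278.06720456518525 212.18694883104624 [[0.0007, -0.9561, -0.2931, 0.0832], [1.0, 0.0006, 0.0005, -0.0005], [-0.0003, -0.2931, 0.9561, -0.1491], [0.0, 0.0, 0.0, 1.0]]
```

```bash
python3 - <<'E'
import cv2
a=cv2.imread("pics/scene0.png");b=cv2.imread("pics/top0.png")
cv2.imwrite("pics/s_big.png",cv2.resize(a,(784,588),interpolation=cv2.INTER_CUBIC))
cv2.imwrite("pics/t_big.png",cv2.resize(b,(784,588),interpolation=cv2.INTER_CUBIC))
E
```

```text
(no output)
```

View pics/s_big.png

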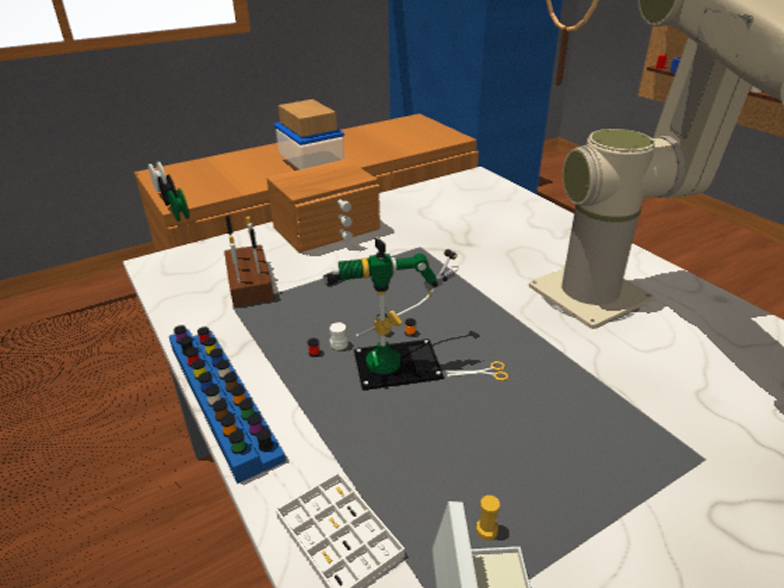

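View pics/t_big.png

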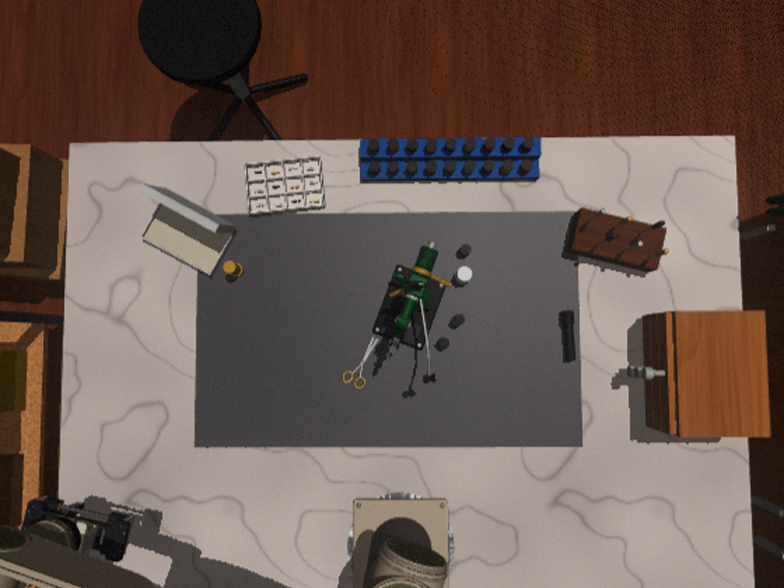

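The scene view shows the vise near (382,300) of 784 px, with the rest swung out. The top view shows the head running from (430,245) to (405,330) and the rollers at (430,378). The red, orange and white bench things stand right of it, and the scissors are below left.

```bash
python3 - <<'E'
import cv2,numpy as np
a=cv2.imread("pics/scene0.png")[160:285,220:350];b=cv2.imread("pics/top0.png")[165:290,240:345]
f=lambda i,w,h:cv2.resize(i,(w,h),interpolation=cv2.INTER_CUBIC)
cv2.imwrite("pics/comp.png",np.hstack([f(a,416,400),f(b,336,400)]))
E
```

```text
(no output)
```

View pics/comp.png

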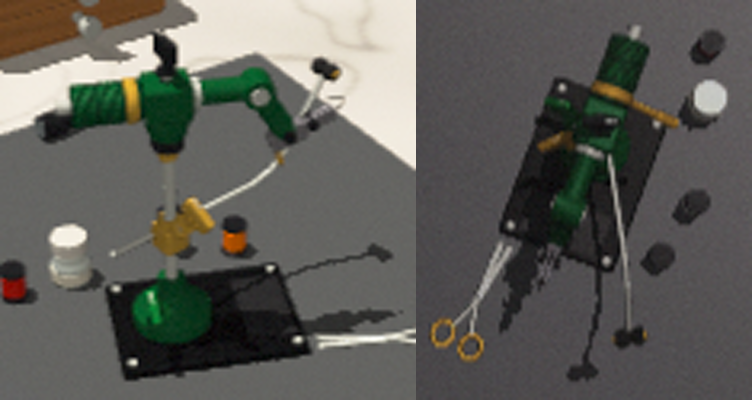

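The composite shows the black wing at about (603,125) top and (165,50) scene. The brass wing is at (555,142) and (200,215), the green wing is at (560,105) in the top view, and the rollers are at (630,337) and (325,70).

```bash
cat > h.py <<'E'
import numpy as np
from scipy.spatial.transform import Rotation as R
C={n:np.load(f"pics/{n}_cam.npy",allow_pickle=True).item() for n in("scene","top","wrist")}
def foc(c): return 210/np.tan(np.radians(c["fovy"]/2))
def proj(c,T,p):
    q=np.linalg.inv(T)@np.r_[p,1]; return np.array([c["cx"]+foc(c)*q[0]/q[2],c["cy"]+foc(c)*q[1]/q[2]])
def ray(c,T,uv):
    d=T[:3,:3]@np.array([(uv[0]-c["cx"])/foc(c),(uv[1]-c["cy"])/foc(c),1]);return T[:3,3],d/np.linalg.norm(d)
def tri(rays):
    A=sum(np.eye(3)-np.outer(d,d) for o,d in rays);b=sum((np.eye(3)-np.outer(d,d))@o for o,d in rays)
    p=np.linalg.solve(A,b);return p,[np.linalg.norm((np.eye(3)-np.outer(d,d))@(p-o)) for o,d in rays]
def onz(c,T,uv,z):
    o,d=ray(c,T,uv);return o+d*(z-o[2])/d[2]
def tool(s):
    T=np.eye(4);T[:3,:3]=R.from_rotvec(s["orientation"]).as_matrix();T[:3,3]=s["tool_pos"];return T
E
python3 - <<'E'
from h import *
np.set_printoptions(precision=4,suppress=True)
S=lambda u,v:(220+u/3.2,160+v/3.2)
Tp=lambda u,v:(240+(u-416)/3.2,165+v/3.2)
cs,ct=C["scene"],C["top"];Ts,Tt=cs["world_from_camera"],ct["world_from_camera"]
for n,t,s in(("black",(603,125),(165,50)),("brass",(553,143),(200,215)),("roll",(630,337),(325,70)),("sleeve tip",(634,33),(64,108))):
    print(n,*tri([ray(ct,Tt,Tp(*t)),ray(cs,Ts,S(*s))]))
b=[onz(ct,Tt,Tp(*p),.013) for p in((558,88),(657,125),(510,225),(608,260))]
print(np.array(b));d=b[0]+b[1]-b[2]-b[3];print("yaw of +y from world",np.degrees(np.arctan2(d[1],d[0])))
for n,p,h in(("red",(706,47),.034),("jar",(708,97),.05),("orange",(690,205),.034),("vial?",(656,258),.05)): print(n,onz(ct,Tt,Tp(*p),h))
for p in((443,333),(470,346)): print("sc",onz(ct,Tt,Tp(*p),.005))
E
```

```text
black [ 0.572  -0.0382  0.2897] [np.float64(0.00030225530916849227), np.float64(0.0003022553091685431)]
brass [0.5674 0.0048 0.1493] [np.float64(3.719316008131613e-05), np.float64(3.7193160081340397e-05)]
roll [ 0.391  -0.0624  0.202 ] [np.float64(0.00037232694760749364), np.float64(0.00037232694760743954)]
sleeve tip [ 0.6539 -0.0659  0.2478] [np.float64(0.001222950470618156), np.float64(0.0012229504706181367)]
[[ 0.634   0.0004  0.013 ]
 [ 0.5953 -0.1003  0.013 ]
 [ 0.4942  0.0501  0.013 ]
 [ 0.4582 -0.0492  0.013 ]]
yaw of +y from world -19.9960718198213
red [ 0.6722 -0.1492  0.034 ]
jar [ 0.6198 -0.149   0.05  ]
orange [ 0.5128 -0.1312  0.034 ]
vial? [ 0.4601 -0.0956  0.05  ]
sc [0.3847 0.1192 0.005 ]
sc [0.3715 0.0916 0.005 ]
```

The post is at about (0.572,-0.038). The vise's -y axis points along (-0.94,0.34), the rest is at about +0.48 rad, and heights match the text. I'll move to hover near the rollers.

Request:
servo_tool --plan "-0.315 -0.17 -0.165 -20;-0.315 -0.17 -0.165 -20;-0.315 -0.17 -0.165 -20;-0.315 -0.17 -0.165 -20;-0.315 -0.17 -0.165 -20;-0.315 -0.17 -0.165 -20;-0.315 -0.17 -0.165 -20;-0.315 -0.17 -0.165 -20;-0.315 -0.17 -0.165 -20;-0.36 -0.35 -0.13 -20;-0.36 -0.35 -0.13 -20;-0.36 -0.35 -0.13 -20" --grip -1

```text
t: 1.15
tool_pos: [0.3996, 0.2373, 0.3751]
orientation: [0.2, -3.135, 0.0]
force: [1.1, -0.7, 1.1]
opening: 0.0929
gripper_force: 0.0
```

```bash
python3 - <<'E'
from plant import status
from h import *
s=status.read_state();print(s["t"],s["tool_pos"],tool(s)[:3,:3].round(4),s["q"].round(3))
T=tool(s);print(T[:3,:3].T@(np.array([.391,-.062,.33])-T[:3,3]))
E
```

```text
1.15 [0.39957865 0.23727431 0.37512091] [[-9.919e-01 -1.269e-01 -3.000e-04]
 [-1.269e-01  9.919e-01 -3.000e-04]
 [ 3.000e-04 -2.000e-04 -1.000e+00]] [ 0.426 -0.251  1.603 -0.     1.79  -1.273]
[ 0.04647089 -0.29575602  0.04520433]
```

Request:
servo_tool --plan "0.046 -0.296 0.045 0;0.046 -0.296 0.045 0;0.046 -0.296 0.045 0;0.046 -0.296 0.045 0;0.046 -0.296 0.045 0;0.046 -0.296 0.045 0;0.046 -0.296 0.045 0;0.046 -0.296 0.045 0;0.046 -0.296 0.045 0;0.046 -0.296 0.045 0"

```text
t: 1.98
tool_pos: [0.391, -0.0609, 0.3303]
orientation: [0.196, -3.135, -0.001]
force: [-0.4, -0.8, 0.6]
opening: 0.0926
gripper_force: 0.0
```

```bash
cat >> h.py <<'E'
def snap(name):
    from plant import status,eyes
    import cv2
    s=status.read_state();c=eyes.read_camera("wrist");cv2.imwrite(f"pics/{name}.png",c["image"])
    T=tool(s);np.save(f"pics/{name}_T.npy",T);print(name,s["t"],s["tool_pos"].round(4),s["q"].round(2));return T@C["wrist"]["hand_eye"]
def wT(name): return np.load(f"pics/{name}_T.npy")@C["wrist"]["hand_eye"]
E
python3 - <<'E'
from h import *
import cv2
T=snap("w1");c=C["wrist"]
for p in((.391,-.062,.202),(.572,-.038,.296),(.567,.005,.151),(.608,-.003,.065)): print(proj(c,T,p))
cv2.imwrite("pics/w1b.png",cv2.resize(cv2.imread("pics/w1.png"),(784,588),interpolation=cv2.INTER_CUBIC))
E
```

```text
w1 1.9833 [ 0.391  -0.0609  0.3303] [-0.28 -0.46  1.84  0.    1.76 -1.98]
[277.17666275 210.19636383]
[278.66549268 467.09057633]
[313.9167489  342.26109949]
[298.27470786 325.61295205]
```

View pics/w1b.png

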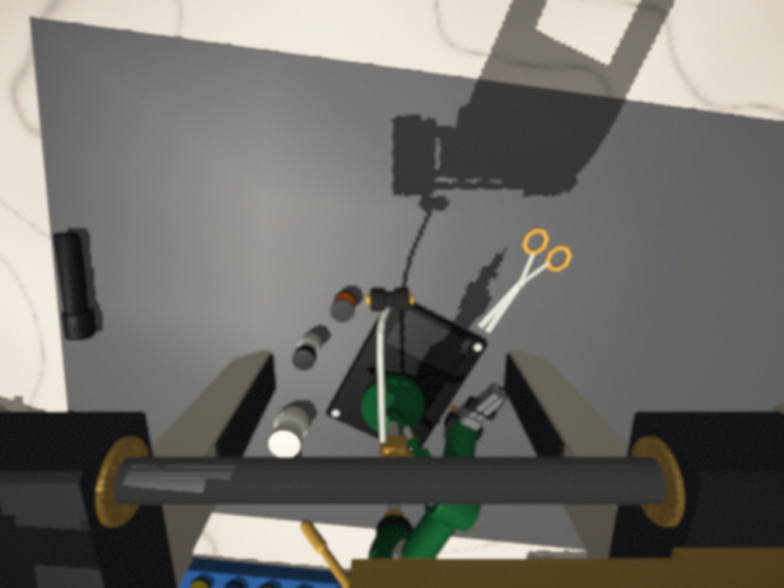

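The wrist view shows the rollers at (390,298)/1.4, lying along the closing line as planned, about 3 mm from my estimate. I'll descend and pinch them.

Request:
servo_tool --plan "-0.002 0.001 0.04 0;-0.002 0.001 0.08 0;-0.002 0.001 0.105 0;-0.002 0.001 0.12 0;-0.002 0.001 0.12 0;-0.002 0.001 0.12 0"

```text
t: 2.53
tool_pos: [0.3929, -0.0578, 0.2105]
orientation: [0.203, -3.134, -0.001]
force: [1.0, 0.1, 1.0]
opening: 0.0926
gripper_force: 0.0
```

Request:
servo_tool --plan "0 0 0 0;0 0 0 0;0 0 0 0;0 0 0 0;0 0 0 0;0 0 0 0" --grip 1 --grip_force 15

```text
t: 3.03
tool_pos: [0.3933, -0.0593, 0.211]
orientation: [-0.199, 3.135, -0.0]
force: [-0.8, 0.1, -0.1]
opening: 0.0575
gripper_force: 0.0
```

Request:
servo_tool --plan "0 0 0 0;0 0 0 0;0 0 0 0;0 0 0 0;0 0 0 0;0 0 0 0;0 0 0 0"

```text
t: 3.62
tool_pos: [0.393, -0.0594, 0.2106]
orientation: [0.2, -3.135, 0.001]
force: [0.2, -2.3, -0.3]
opening: 0.0248
gripper_force: 15.0
```

```bash
python3 - <<'E'
from plant import status
from h import *
s=status.read_state();print(s["opening"],s["gripper_force"],s["force"])
T=tool(s);P=np.array([.572,-.038]);p=T[:2,3];r=p-P;print(p,np.hypot(*r),np.degrees(np.arctan2(r[1],r[0]))%360, np.degrees(np.arctan2(T[1,1],T[0,1])))
g=P+.185*np.array([np.cos(np.radians(160)),np.sin(np.radians(160))])
print("goal",g)
for th in np.linspace(np.degrees(np.arctan2(r[1],r[0]))%360,160,6)[1:]:
    q=P+np.hypot(*r)*np.array([np.cos(np.radians(th)),np.sin(np.radians(th))])
    d=T[:3,:3].T@np.r_[q-p,0];print(th,d.round(4))
E
```

```text
0.024846974462027622 14.995682090520859 [ 0.21897079 -2.29685201 -0.30969341]
[ 0.39300991 -0.05944711] 0.18027044147692767 186.8327707340148 97.2834898875326
goal [0.39815687 0.02527373]
181.46621658721182 [-0.0009  0.0169 -0.    ]
176.09966244040888 [-0.0034  0.0335 -0.    ]
170.7331082936059 [-0.0075  0.0499 -0.    ]
165.36655414680297 [-0.013   0.0659 -0.    ]
160.0 [-0.02    0.0812 -0.    ]
```

Request:
servo_tool --plan "-0.001 0.017 0 5.4;-0.0035 0.0335 0 10.7;-0.0075 0.05 0 16.1;-0.013 0.066 0 21.5;-0.02 0.081 0 26.8;-0.02 0.081 0 26.8;-0.02 0.081 0 26.8;-0.02 0.081 0 26.8"

```text
t: 4.28
tool_pos: [0.4014, 0.0253, 0.2105]
orientation: [-0.529, -3.093, -0.003]
force: [-8.3, 5.8, 5.5]
opening: 0.0254
gripper_force: 15.0
```

Request:
servo_tool --plan "0 0 0 0;0 0 0 0;0 0 0 0" --grip -0.1

```text
t: 4.53
tool_pos: [0.4028, 0.0236, 0.2106]
orientation: [0.532, 3.096, -0.0]
force: [-0.0, 0.6, -0.4]
opening: 0.0404
gripper_force: 0.0
```

Request:
servo_tool --plan "0 0 -0.04 0;0 0 -0.08 0;0 0 -0.12 0;0 0 -0.16 0;0.0 0 -0.20 0;0 0 -0.2 0;0 0 -0.2 0"

```text
t: 5.12
tool_pos: [0.4038, 0.0234, 0.4136]
orientation: [0.532, 3.09, 0.001]
force: [-0.6, -0.2, -0.8]
opening: 0.0512
gripper_force: 0.0
```

```bash
python3 - <<'E'
from plant import eyes
from h import *
import cv2
snap("w2")
t=eyes.read_camera("top")["image"];s=eyes.read_camera("scene")["image"];cv2.imwrite("pics/t2.png",t);cv2.imwrite("pics/s2.png",s)
f=lambda i,w,h:cv2.resize(i,(w,h),interpolation=cv2.INTER_CUBIC)
a=f(s[160:285,220:350],416,400);b=f(t[165:290,240:345],336,400)
cv2.imwrite("pics/comp2.png",np.hstack([a,b]))
E
```

```text
w2 5.1167 [0.4038 0.0234 0.4136] [-0.07 -0.4   1.65 -0.    1.89 -1.3 ]
```

Request:
servo_tool --plan "-0.04 0.026 0 7;-0.08 0.052 0 14;-0.12 0.078 0 21;-0.129 0.084 0 28;-0.129 0.084 0 35;-0.129 0.084 0 42;-0.129 0.084 0 49;-0.129 0.084 0 56;-0.129 0.084 0 63;-0.129 0.084 0 70;-0.129 0.084 0 77;-0.129 0.084 0 84"

```text
t: 6.27
tool_pos: [0.5517, 0.0597, 0.4083]
orientation: [-2.472, -1.936, 0.004]
force: [-0.0, 0.1, 0.4]
opening: 0.0511
gripper_force: 0.0
```

Request:
servo_tool --plan "0 0 0.03 6.4;0 0 0.035 6.4;0 0 0.035 6.4;0 0 0.035 6.4"

```text
t: 6.6
tool_pos: [0.5516, 0.0598, 0.3745]
orientation: [-2.567, -1.808, 0.004]
force: [-0.1, 0.2, 0.6]
opening: 0.0509
gripper_force: 0.0
```

```bash
python3 - <<'E'
from h import *
snap("w3")
E
```

```text
w3 6.6 [0.5516 0.0598 0.3745] [ 0.02 -0.    1.38  0.    1.77  0.36]
```

Request:
servo_tool --plan "0 0.04 0.01 0;0 0.08 0.02 0;0 0.1 0.02 0;0 0.1 0.02 0;0 0.1 0.02 0"

```text
t: 7.07
tool_pos: [0.647, 0.0252, 0.3555]
orientation: [-2.571, -1.805, 0.001]
force: [1.1, -0.4, 1.1]
opening: 0.0512
gripper_force: 0.0
```

```bash
python3 - <<'E'
from h import *
import cv2
snap("w4")
c=C["wrist"]
f=lambda i,w,h:cv2.resize(i,(w,h),interpolation=cv2.INTER_CUBIC)
for n in("w3","w4"):
    for p in((.572,-.038,.296),(.5853,-.0013,.151),(.608,-.003,.065)): print(n,proj(c,wT(n),p))
    cv2.imwrite(f"pics/{n}b.png",f(cv2.imread(f"pics/{n}.png"),784,588))
E
```

```text
w4 7.0667 [0.647  0.0252 0.3555] [-0.04  0.25  1.14  0.    1.75  0.31]
w3 [341.6679475  325.90952149]
w3 [321.59391334 223.85291145]
w3 [329.26913804 200.79504322]
w4 [215.06441633 341.16574699]
w4 [236.48403098 229.10781985]
w4 [259.31691329 204.20923164]
```

View pics/w4b.png

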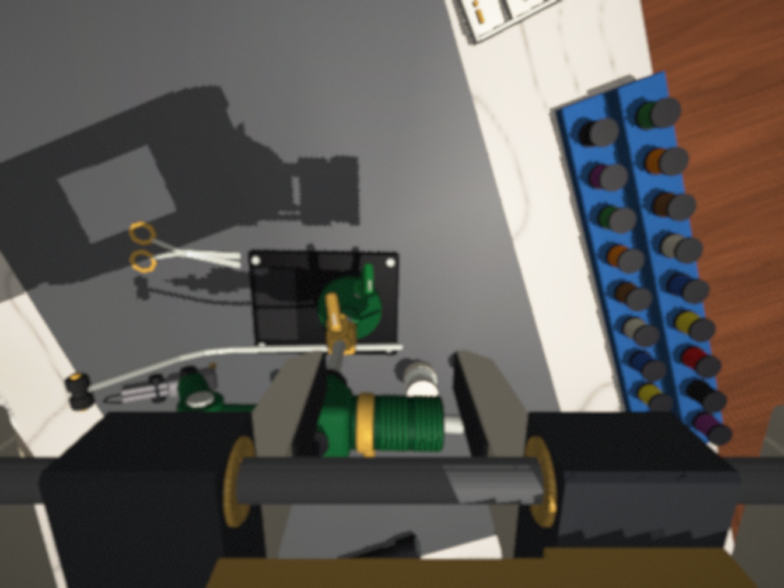

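The wrist view looks from the vise's -x side, with image up being vise -x. The brass wing is at (332,308), the green one at (368,285) (both stand roughly outward), and the rest lies parallel to the plate edge. Next a zoomed composite.

```bash
python3 - <<'E'
import cv2,numpy as np
f=lambda i,w,h:cv2.resize(i,(w,h),interpolation=cv2.INTER_CUBIC)
a=cv2.imread("pics/w3.png");b=cv2.imread("pics/w4.png");t=cv2.imread("pics/t2.png");s=cv2.imread("pics/s2.png")
r1=np.hstack([f(a[170:270,270:370],400,400),f(b[170:270,205:305],400,400)])
r2=np.hstack([f(t[165:290,240:345],168,200),f(t[185:225,275:325],250,200),f(a[290:350,250:364],382,200)])
cv2.imwrite("pics/c3.png",np.vstack([r1,r2]))
E
```

```text
(no output)
```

View pics/c3.png

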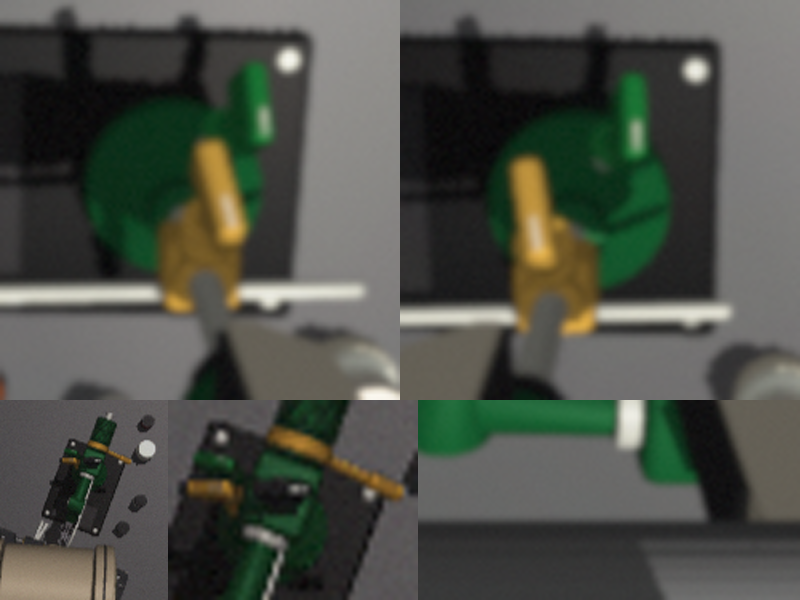

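The zoom shows brass wing ends w3 (210,142)/(236,240) and w4 (525,160)/(540,262). Green wing ends are w3 (255,65)/(265,142) and w4 (632,75)/(635,157). White lines are on the inner ends. The black wing lies nearly along image-horizontal in the top view.

```bash
cat >> h.py <<'E'
A=np.radians(-20.)
EY=np.array([np.cos(A),np.sin(A),0]);EX=np.array([np.sin(A),-np.cos(A),0]);EZ=np.array([0,0,1.])
V=np.array([EX,EY,EZ])  # world->vise rotation
E
python3 - <<'E'
from h import *
np.set_printoptions(precision=4,suppress=True)
c=C["wrist"];P=np.array([.572,-.038,0])
a=lambda u,v:(270+u/4,170+v/4)
b=lambda u,v:(205+(u-400)/4,170+v/4)
def d3(p,q):
    return tri([ray(c,wT("w3"),a(*p)),ray(c,wT("w4"),b(*q))])
for n,i,o,az in(("brass",((236,240),(540,262)),((210,142),(525,160)),0),("green",((265,142),(635,157)),((255,65),(632,75)),26)):
    (pi,ri),(po,ro)=d3(*i),d3(*o)
    vi,vo=V@(pi-P),V@(po-P);print(n,vi,vo,"mid",(vi+vo)/2,np.linalg.norm(vo-vi),ri[0],ro[0])
    k=np.radians(az);h=np.array([-np.cos(k),np.sin(k),0]);t=np.radians(42)
    z=h*np.sin(t)+EZ*np.cos(t);p=h*np.cos(t)-EZ*np.sin(t);q=np.cross(p,z) # q: towards +y side, clockwise of p seen from outside
    d=vo-vi;print("  axis comp",d@z,"angle cw from outward-down",np.degrees(np.arctan2(d@q,d@p)),q)
# bolts
for n,p,q in(("bolt",(289,60),(696,70)),("rod end",(362,291),(728,312)),("collar/clamp-bot",(200,305),(552,328))):
    x,r=d3(p,q);print(n,V@(x-P),r[0])
E
```

```text
brass [-0.0383  0.0062  0.1701] [-0.0618  0.0002  0.1491] mid [-0.05    0.0032  0.1596] 0.032033825461993085 0.0001646315612801822 4.393837112691637e-05
  axis comp 0.00017008174464886242 angle cw from outward-down -10.726316921904813 [0. 1. 0.]
green [-0.0435  0.0289  0.0843] [-0.0672  0.0273  0.0644] mid [-0.0554  0.0281  0.0744] 0.030994129735369778 2.1613364104905065e-05 0.00025110070830941273
  axis comp -0.0010242223010569294 angle cw from outward-down -22.5494373305886 [0.4384 0.8988 0.    ]
bolt [-0.0579  0.0498  0.0136] 3.946416365174955e-06
rod end [0.0018 0.0604 0.1115] 4.670917972393446e-05
collar/clamp-bot [0.0028 0.0034 0.1223] 4.5716708089350356e-07
```

Corrected with the wing offsets, the post is at (0.5763,-0.035). That makes the roller radius 0.185 and the rest angle about +0.02 rad, both as expected. I'll push the brass wing's outer end clockwise with the inner pad of the -y finger, keeping the body clear of the head.

```bash
cat >> h.py <<'E'
P=np.array([.5763,-.035,0])
def st():
    from plant import status
    s=status.read_state();T=tool(s)
    print("t%.2f vise pos"%s["t"],(V@(T[:3,3]-P)).round(4),"yaw_y",np.degrees(np.arctan2(T[1,1],T[0,1])).round(2),"Fvise",(V@s["force"]).round(2),"open",round(s["opening"],4),"q",s["q"].round(2))
    return T
def togo(T,v): print("shift",(T[:3,:3].T@(V.T@np.array(v)+P-T[:3,3])).round(4))
E
python3 - <<'E'
from h import *
T=st();togo(T,(-.0605,.012,.152))
E
```

```text
t7.12 vise pos [-0.0811  0.0452  0.3563] yaw_y -19.84 Fvise [-0.67  0.15 -0.18] open 0.0513 q [-0.04  0.24  1.14  0.    1.75  0.31]
shift [-0.0206 -0.0333  0.2043]
```

Request:
servo_tool --plan "-0.012 -0.033 0.03 0;-0.012 -0.033 0.07 0;-0.012 -0.033 0.11 0;-0.012 -0.033 0.15 0;-0.012 -0.033 0.18 0;-0.012 -0.033 0.203 0;-0.012 -0.033 0.204 0;-0.012 -0.033 0.204 0"

```text
t: 7.78
tool_pos: [0.6102, 0.0263, 0.1519]
orientation: [-2.57, -1.805, 0.001]
force: [0.1, 0.0, 1.0]
opening: 0.0513
gripper_force: 0.0
```

Request:
servo_tool --plan "-0.004 0 0 0;-0.006 0 0 0;-0.008 0 0 0;-0.008 0 0 0;-0.008 0 0 0"

```text
t: 8.2
tool_pos: [0.6091, 0.0179, 0.1528]
orientation: [2.571, 1.803, 0.002]
force: [0.3, 0.9, 0.0]
opening: 0.0506
gripper_force: 0.0
```

```bash
python3 - <<'E'
from h import *
st()
E
```

```text
t8.20 vise pos [-0.0609  0.0127  0.1528] yaw_y -19.93 Fvise [-0.99 -0.01  0.04] open 0.0506 q [-0.05  0.2   1.56  0.    1.38  0.29]
```

Request:
servo_tool --plan "0 0.003 0 0;0 0.005 0 0;0 0.007 0 0;0 0.009 0 0;0 0.011 0 0;0 0.012 0 0;0 0.012 0 0"

```text
t: 8.78
tool_pos: [0.619, 0.0153, 0.1508]
orientation: [-2.569, -1.803, 0.002]
force: [-3.2, 6.1, 1.0]
opening: 0.0513
gripper_force: 2.8
```

```bash
python3 - <<'E'
from h import *
st()
E
```

```text
t8.78 vise pos [-0.0619  0.0229  0.1508] yaw_y -19.88 Fvise [-4.59 -5.12  0.98] open 0.0513 q [-0.06  0.24  1.53  0.    1.38  0.29]
```

Request:
servo_tool --plan "0 0.001 0 0;0 0.002 0 0;0 0.003 0 0;0 0.004 0 0;0 0.004 0 0"

```text
t: 9.2
tool_pos: [0.6227, 0.014, 0.1506]
orientation: [-2.569, -1.803, 0.002]
force: [-3.0, 6.0, -0.3]
opening: 0.0512
gripper_force: 3.1
```

```bash
python3 - <<'E'
from h import *
import cv2
st();snap("w5")
c=C["wrist"];uv=proj(c,wT("w5"),V.T@np.array([-.045,.003,.158])+P);print(uv)
E
```

```text
t9.20 vise pos [-0.0619  0.0268  0.1506] yaw_y -19.88 Fvise [-4.59 -4.91 -0.27] open 0.0512 q [-0.06  0.25  1.51  0.    1.38  0.29]
w5 9.2 [0.6227 0.014  0.1506] [-0.06  0.25  1.51  0.    1.38  0.29]
[232.28332929 317.94681922]
```

Request:
servo_tool --plan "0 0.001 0 0;0 0.002 0 0;0 0.002 0 0"

```text
t: 9.5
tool_pos: [0.6244, 0.0133, 0.1506]
orientation: [-2.569, -1.803, 0.002]
force: [-4.2, 4.8, -0.0]
opening: 0.0511
gripper_force: 3.1
```

Request:
servo_tool --plan "0 0.001 0 0;0 0.002 0 0;0 0.002 0 0"

```text
t: 9.75
tool_pos: [0.6256, 0.0129, 0.1504]
orientation: [-2.568, -1.802, 0.004]
force: [-7.5, 6.6, 0.9]
opening: 0.0515
gripper_force: 4.5
```

```bash
python3 - <<'E'
from h import *
import cv2
st();snap("w6")
a=cv2.imread("pics/w6.png");cv2.imwrite("pics/w6b.png",cv2.resize(a[150:420,80:440],(800,600),interpolation=cv2.INTER_CUBIC))
E
```

```text
t9.75 vise pos [-0.0618  0.03    0.1504] yaw_y -19.87 Fvise [-3.63 -9.34  0.9 ] open 0.0515 q [-0.06  0.26  1.5   0.    1.39  0.28]
w6 9.75 [0.6256 0.0129 0.1504] [-0.06  0.26  1.5   0.    1.39  0.28]
```

View pics/w6b.png

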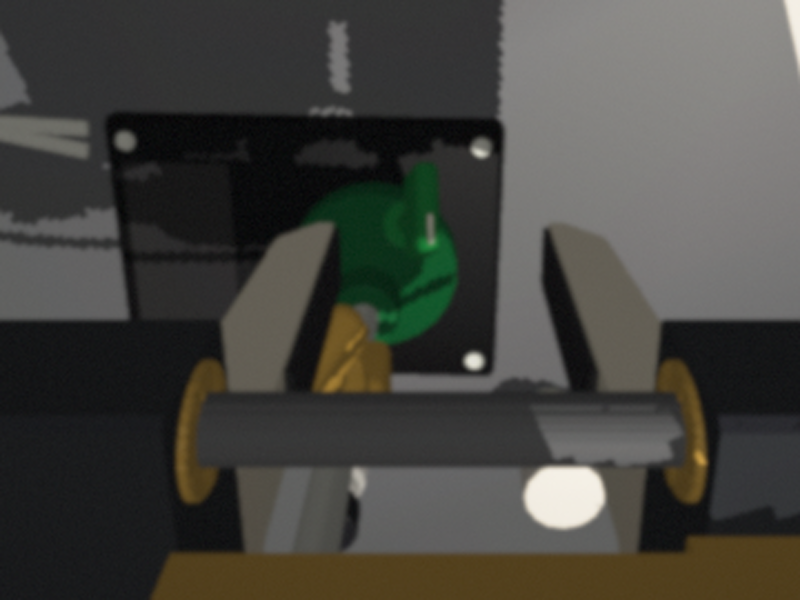

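The view shows the brass wing at (345,345) of 800, tilted right by about 40°, which is about 0.9 rad of travel. The force has jumped to 9 N, so it is at the stop. One more small nudge, then I'll back off and rise.

Request:
servo_tool --plan "0 0.001 0 0;0 0.001 0 0;0 0.001 0 0"

```text
t: 10.05
tool_pos: [0.6265, 0.0125, 0.1504]
orientation: [-2.568, -1.802, 0.004]
force: [-8.4, 6.1, 0.9]
opening: 0.0515
gripper_force: 4.4
```

Request:
servo_tool --plan "0.002 -0.008 0 0;0.012 -0.008 0 0;0.015 -0.01 0 0;0.015 -0.01 -0.03 0;0.015 -0.01 -0.07 0;0.015 -0.01 -0.11 0;0.015 -0.01 -0.15 0;0.015 -0.01 -0.19 0;0.015 -0.01 -0.215 0;0.015 -0.01 -0.215 0;0.015 -0.01 -0.215 0"

```text
t: 10.97
tool_pos: [0.6252, 0.0288, 0.3695]
orientation: [2.569, 1.802, 0.007]
force: [1.1, -0.8, -0.4]
opening: 0.0516
gripper_force: 0.0
```

```bash
python3 - <<'E'
from h import *
import cv2
T=st();snap("w7")
c=C["wrist"];T7=wT("w7")
for n,v in(("brass",(-.046,0,.158)),("roll",(0,-.185,.205)),("green",(-.051,.025,.0744))): print(n,proj(c,T7,V.T@np.array(v)+P))
a=cv2.imread("pics/w7.png");uv=proj(c,T7,V.T@np.array((-.046,0,.158))+P).astype(int)
f=lambda i,w,h:cv2.resize(i,(w,h),interpolation=cv2.INTER_CUBIC)
x,y=uv;cr=a[y-50:y+50,x-50:x+50]
print(uv);cv2.imwrite("pics/c7.png",np.hstack([f(cr,400,400),f(a[150:420],400,193*400//373) if 0 else f(a[100:380,0:280],400,400)]))
E
```

```text
t10.97 vise pos [-0.0766  0.0241  0.3695] yaw_y -19.89 Fvise [ 0.33  1.34 -0.44] open 0.0516 q [-0.04  0.18  1.19 -0.    1.76  0.31]
w7 10.9667 [0.6252 0.0288 0.3695] [-0.04  0.18  1.19 -0.    1.76  0.31]
brass [256.79511028 215.13869751]
roll [ 82.3632164 269.1142917]
green [277.76437888 194.07459694]
[256 215]
```

View pics/c7.png

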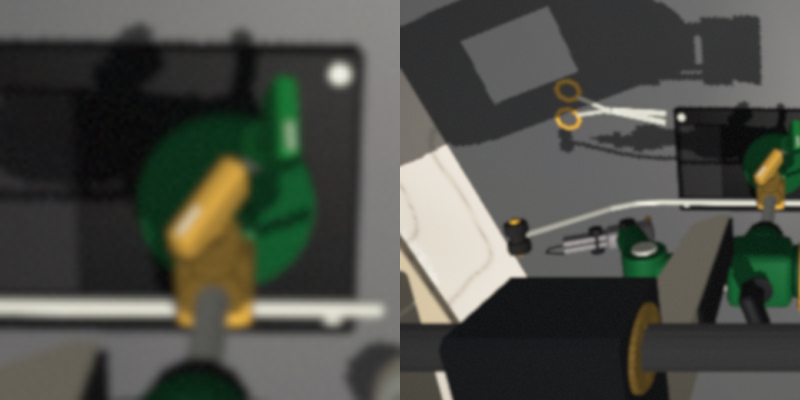

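```bash
python3 - <<'E'
from h import *
from scipy.optimize import least_squares
c=C["wrist"];T7=wT("w7")
def ends(th,az,cen,phi=0):
    k=np.radians(az);h=np.array([-np.cos(k),np.sin(k),0]);t=np.radians(42)
    z=h*np.sin(t)+EZ*np.cos(t);p=h*np.cos(t)-EZ*np.sin(t);q=np.cross(p,z)
    d=np.cos(th)*p+np.sin(th)*q;m=np.array(cen)+.01*z
    return [V.T@(m-.015*d)+P,V.T@(m+.015*d)+P]
obs=np.array([(251.5,227),(266,206.25)])
f=lambda x:(np.array([proj(c,T7,e) for e in ends(x[0],0,(-.039+x[1],x[2],.151))])-obs).ravel()
r=least_squares(f,[.7,0,0]);print(np.degrees(r.x[0]),r.x[1:],r.fun.round(1))
o,d=ray(c,T7,(81.2,265.2));w=o+d*(.205-o[2])/d[2];v=V@(w-P);print("roller",v,"phi",np.arctan2(v[0],-v[1]))
T=np.load("pics/w7_T.npy");togo(T,(0,-.185,.36))
E
```

```text
31.742373077176858 [0.00120753 0.00240632] [ 0.3 -0.5 -0.3  0.5]
roller [-0.00461892 -0.185434    0.205     ] phi -0.024903549495527765
shift [-0.0763 -0.2093  0.0082]
```

Roller phi is about -0.025 and the brass wing is turned by about 0.75 rad, at its stop. The green wing would be fouled by the brass wing under the gripper body. I'll swing the rest aside, do green and black, then swing it back.

Request:
servo_tool --plan "-0.013 -0.037 0 7;-0.026 -0.074 0 14;-0.039 -0.111 0 21;-0.052 -0.148 0 28;-0.065 -0.185 0 35;-0.072 -0.209 0 42;-0.072 -0.209 0 49;-0.072 -0.209 0 56;-0.072 -0.209 0 63;-0.072 -0.209 0 70;-0.072 -0.209 0 77;-0.072 -0.209 0 84"

```text
t: 12.02
tool_pos: [0.4023, 0.0321, 0.3643]
orientation: [3.117, -0.39, -0.005]
force: [-0.1, 0.5, -0.3]
opening: 0.0511
gripper_force: 0.0
```

Request:
servo_tool --plan "0 0 0.03 6.5;0 0 0.07 6.5;0 0 0.11 6.5;0 0 0.145 6.5;0 0 0.158 6.5;0 0 0.158 6.5"

```text
t: 12.52
tool_pos: [0.399, 0.0322, 0.202]
orientation: [3.09, -0.556, -0.017]
force: [-1.0, 0.9, -0.4]
opening: 0.0513
gripper_force: 0.0
```

Request:
servo_tool --plan "0 0 0 0;0 0 0 0;0 0 0 0;0 0 0 0;0 0 0 0;0 0 0 0;0 0 0 0" --grip 1

```text
t: 13.1
tool_pos: [0.4037, 0.0318, 0.2099]
orientation: [-3.092, 0.557, -0.004]
force: [-0.3, -0.8, 6.4]
opening: 0.0249
gripper_force: 15.0
```

```bash
python3 - <<'E'
from h import *
T=st();v=V@(T[:3,3]-P);r=np.hypot(v[0],v[1]);ph=np.arctan2(v[0],-v[1]);print(r,ph)
for a in np.linspace(ph,1.2,12)[1:]:
    g=np.array([r*np.sin(a),-r*np.cos(a),v[2]]);print((T[:3,:3].T@(V.T@(g-v))).round(4),np.degrees(ph-a).round(1))
E
```

```text
t13.10 vise pos [-0.0037 -0.1851  0.2099] yaw_y -110.42 Fvise [ 0.82 -0.01  6.36] open 0.0249 q [-0.05 -0.42  2.03 -0.    1.53  1.88]
0.18510480903080034 -0.02012440472798519
[ 0.0009  0.0205 -0.    ] -6.4
[ 0.004   0.0408 -0.    ] -12.7
[ 0.0094  0.0606 -0.    ] -19.1
[0.0169 0.0797 0.    ] -25.4
[0.0265 0.0978 0.    ] -31.8
[0.038  0.1148 0.    ] -38.1
[5.140e-02 1.304e-01 1.000e-04] -44.5
[6.640e-02 1.444e-01 1.000e-04] -50.8
[8.280e-02 1.567e-01 1.000e-04] -57.2
[0.1005 0.167  0.0002] -63.6
[0.1193 0.1754 0.0002] -69.9
```

Request:
servo_tool --plan "0.001 0.0205 0 -6.4;0.004 0.041 0 -12.7;0.0095 0.0605 0 -19.1;0.017 0.0795 0 -25.4;0.0265 0.098 0 -31.8;0.038 0.115 0 -38.1;0.0515 0.1305 0 -44.5;0.0665 0.1445 0 -50.8;0.083 0.1565 0 -57.2;0.1005 0.167 0 -63.6;0.1195 0.1755 0 -69.9;0.1195 0.1755 0 -69.9"

```text
t: 14.1
tool_pos: [0.4522, -0.1715, 0.2076]
orientation: [-2.838, -1.321, 0.005]
force: [-19.7, 22.8, 17.5]
opening: 0.0588
gripper_force: 15.0
```

Request:
servo_tool --plan "0 0 0 0;0 0 0 0;0 0 0 0;0 0 0 0" --grip -1

```text
t: 14.43
tool_pos: [0.4538, -0.1743, 0.2087]
orientation: [2.853, 1.315, 0.0]
force: [0.5, -0.2, -1.0]
opening: 0.0815
gripper_force: 0.0
```

Request:
servo_tool --plan "0 0 -0.04 0;0 0 -0.08 0;0 0 -0.12 0;0 0 -0.16 0;0 0 -0.16 0;0 0 -0.16 0"

```text
t: 14.93
tool_pos: [0.4549, -0.1749, 0.3721]
orientation: [2.848, 1.313, 0.007]
force: [0.6, 0.0, -0.3]
opening: 0.0928
gripper_force: 0.0
```

```bash
python3 - <<'E'
from h import *
T=st();togo(T,(-.075,.055,.37))
T=st();togo(T,(-.01,-.01,.37))
E
```

```text
t14.93 vise pos [ 0.173  -0.0662  0.3721] yaw_y -40.51 Fvise [-0.26  0.56 -0.33] open 0.0928 q [-0.47 -0.2   1.56 -0.    1.77  0.23]
shift [0.2747 0.0266 0.0027]
t14.93 vise pos [ 0.173  -0.0662  0.3721] yaw_y -40.51 Fvise [-0.26  0.56 -0.33] open 0.0928 q [-0.47 -0.2   1.56 -0.    1.77  0.23]
shift [ 0.1911 -0.0114  0.0023]
```

The opening slipped to 59 mm at the end of the swing, so the rest probably met its range limit near 1.0 rad. I'll move to the green side and look.

Request:
servo_tool --plan "0.04 0.004 -0.01 -7;0.08 0.008 -0.01 -14;0.12 0.012 -0.01 -20.5;0.16 0.016 -0.01 -20.5;0.2 0.02 0 -20.5;0.24 0.024 0 -20.5;0.275 0.027 0 -20.5;0.275 0.027 0 -20.5;0.275 0.027 0 -20.5;0.275 0.027 0 -20.5"

```text
t: 15.77
tool_pos: [0.6524, 0.0172, 0.3668]
orientation: [-2.572, -1.801, 0.004]
force: [0.5, 0.0, 0.7]
opening: 0.0931
gripper_force: 0.0
```

```bash
python3 - <<'E'
from h import *
from plant import eyes
import cv2
T=st();snap("w8")
s=eyes.read_camera("scene")["image"];t=eyes.read_camera("top")["image"];w=cv2.imread("pics/w8.png")
f=lambda i,w,h:cv2.resize(i,(w,h),interpolation=cv2.INTER_CUBIC)
cv2.imwrite("pics/s8.png",s);cv2.imwrite("pics/t8.png",t)
x,y=proj(C["wrist"],wT("w8"),V.T@np.array((-.03,0,.12))+P).astype(int);print(x,y)
r=np.hstack([f(w[max(y-60,0):y+60,x-60:x+60],400,400),f(s[150:290,215:355],400,400)])
r2=np.hstack([f(w[120:320,0:560],500,180),f(t[165:265,240:406],300,180)])
cv2.imwrite("pics/c8.png",np.vstack([r,r2]))
togo(T,(-.061,.066,.067))
E
```

```text
t15.77 vise pos [-0.0751  0.0536  0.3668] yaw_y -19.99 Fvise [-0.19  0.42  0.66] open 0.0931 q [-0.05  0.27  1.1  -0.    1.78  0.3 ]
w8 15.7667 [0.6524 0.0172 0.3668] [-0.05  0.27  1.1  -0.    1.78  0.3 ]
237 217
shift [-0.0137  0.0131  0.2998]
```

View pics/c8.png

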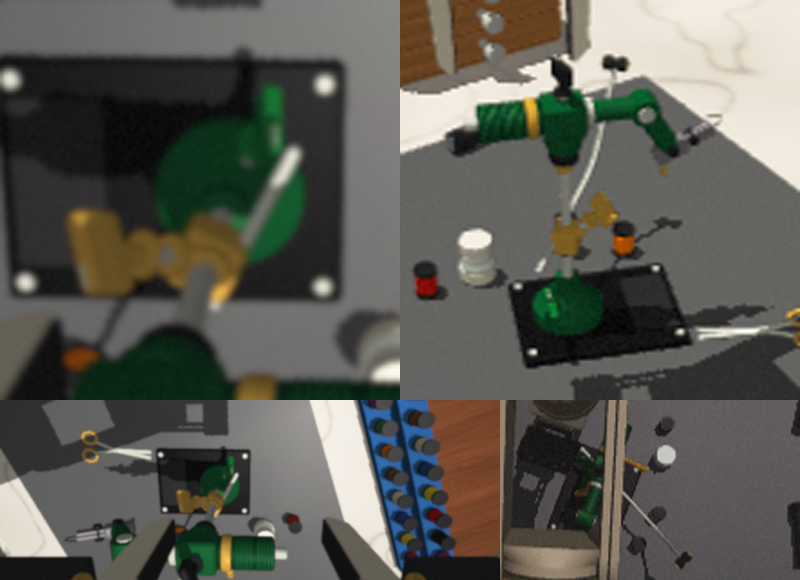

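The views show the rest swung far. Its rod tail, at (290,155) in the left crop, is near the green wing, and the brass wing is swung clear to the lower left.

```bash
python3 - <<'E'
from h import *
c=C["wrist"];T8=wT("w8")
k=lambda u,v:(177+u*.3,157+v*.3)
for n,uv,z in(("tail",(292,155),.1115),("brass o",(90,212),.149),("brass i",(105,290),.165),("green o",(270,90),.0644)):
    o,d=ray(c,T8,k(*uv));v=V@(o+d*(z-o[2])/d[2]-P);print(n,v.round(4),np.arctan2(-v[0],v[1]))
E
```

```text
tail [-0.0458  0.0351  0.1115] 0.91613868752432
brass o [-0.0348 -0.0362  0.149 ] 2.3763164810284945
brass i [-0.0112 -0.029   0.165 ] 2.7731835165057115
green o [-0.0615  0.0239  0.0644] 1.2001235755965238
```

Request:
servo_tool --plan "0 0.012 0.04 0;0 0.012 0.08 0;0 0.012 0.12 0;0 0.012 0.16 0;0 0.012 0.2 0;0 0.012 0.24 0;0 0.012 0.27 0;0 0.012 0.298 0;0 0.012 0.298 0;0 0.012 0.298 0"

```text
t: 16.75
tool_pos: [0.6625, 0.0124, 0.0697]
orientation: [-2.573, -1.799, 0.004]
force: [0.4, 0.1, 0.8]
opening: 0.0929
gripper_force: 0.0
```

Request:
servo_tool --plan "0 -0.003 0 0;-0.004 -0.003 0 0;-0.008 -0.003 0 0;-0.012 -0.003 0 0;-0.014 -0.003 0 0;-0.014 -0.003 0 0"

```text
t: 17.25
tool_pos: [0.6567, 0.0004, 0.0714]
orientation: [2.574, 1.801, 0.001]
force: [-2.0, 0.4, 0.1]
opening: 0.0933
gripper_force: 0.2
```

Request:
servo_tool --plan "0 0.003 0 0;0 0.005 0 0;0 0.007 0 0;0 0.008 0 0;0 0.008 0 0"

```text
t: 17.67
tool_pos: [0.6623, -0.001, 0.0692]
orientation: [-2.57, -1.8, 0.005]
force: [-5.5, 2.0, 0.3]
opening: 0.0931
gripper_force: 2.9
```

```bash
python3 - <<'E'
from h import *
st()
E
```

```text
t17.67 vise pos [-0.0614  0.0691  0.0692] yaw_y -20.0 Fvise [ 0.02 -5.81  0.33] open 0.0931 q [-0.08  0.43  1.45  0.    1.27  0.27]
```

Request:
servo_tool --plan "0 0.001 0 0;0 0.003 0 0;0 0.004 0 0;0 0.004 0 0"

```text
t: 18.0
tool_pos: [0.6644, -0.0012, 0.0683]
orientation: [-2.567, -1.798, 0.009]
force: [-11.7, 6.9, 0.9]
opening: 0.0933
gripper_force: 5.4
```

Request:
servo_tool --plan "0 0.001 0 0;0 0.002 0 0;0 0.003 0 0;0 0.003 0 0"

```text
t: 18.33
tool_pos: [0.6669, -0.0012, 0.0678]
orientation: [-2.566, -1.798, 0.008]
force: [-9.3, 9.0, -0.5]
opening: 0.0931
gripper_force: 5.8
```

Request:
servo_tool --plan "0 0.001 0 0;0 0.002 0 0;0 0.002 0 0"

```text
t: 18.58
tool_pos: [0.6696, -0.0017, 0.068]
orientation: [-2.567, -1.798, 0.005]
force: [-8.3, 10.0, -1.7]
opening: 0.0931
gripper_force: 5.6
```

```bash
python3 - <<'E'
from h import *
st()
E
```

```text
t18.58 vise pos [-0.0633  0.0763  0.068 ] yaw_y -19.97 Fvise [ -6.54 -11.22  -1.68] open 0.0931 q [-0.08  0.45  1.42  0.    1.28  0.27]
```

Request:
servo_tool --plan "-0.001 0.001 0 0;-0.001 0.002 0 0;-0.002 0.002 0 0"

```text
t: 18.83
tool_pos: [0.6703, -0.0024, 0.0679]
orientation: [-2.564, -1.797, 0.005]
force: [-8.9, 20.4, -0.0]
opening: 0.0929
gripper_force: 10.4
```

Request:
servo_tool --plan "0 0.001 0 0;0 0.002 0 0;0 0.002 0 0"

```text
t: 19.08
tool_pos: [0.6712, -0.0024, 0.0675]
orientation: [-2.562, -1.796, 0.007]
force: [-12.7, 20.9, 0.7]
opening: 0.0928
gripper_force: 10.2
```

```bash
python3 - <<'E'
from h import *
st();snap("w9")
E
```

```text
t19.08 vise pos [-0.0631  0.078   0.0675] yaw_y -19.94 Fvise [-15.31 -19.06   0.74] open 0.0928 q [-0.08  0.46  1.41  0.01  1.28  0.26]
w9 19.0833 [ 0.6712 -0.0024  0.0675] [-0.08  0.46  1.41  0.01  1.28  0.26]
```

Request:
servo_tool --plan "0 -0.008 0 0;0.004 -0.012 0 0;0.014 -0.012 0 0;0.016 -0.015 -0.03 0;0.016 -0.02 -0.07 0;0.016 -0.02 -0.11 0;0.016 -0.02 -0.15 0;0.016 -0.02 -0.19 0;0.016 -0.02 -0.23 0;0.016 -0.02 -0.27 0;0.016 -0.02 -0.3 0;0.016 -0.02 -0.3 0"

```text
t: 20.13
tool_pos: [0.6647, 0.014, 0.3808]
orientation: [2.567, 1.796, 0.017]
force: [0.6, 0.2, 0.1]
opening: 0.0926
gripper_force: 0.0
```

```bash
python3 - <<'E'
from h import *
import cv2
T=st();snap("w10")
# segment the green wing (saturated bright green) near its place in w8 and w10
for n in("w8","w10"):
    im=cv2.imread(f"pics/{n}.png");x,y=proj(C["wrist"],wT(n),V.T@np.array((-.051,.025,.0744))+P)
    cr=im[int(y)-22:int(y)+22,int(x)-22:int(x)+22]
    cv2.imwrite(f"pics/g_{n}.png",cr);print(n,x,y)
def R(n): return cv2.resize(cv2.imread(f"pics/{n}.png"),(400,400),interpolation=cv2.INTER_CUBIC)
w9=cv2.imread("pics/w9.png")
w10=cv2.imread("pics/w10.png")
x,y=proj(C["wrist"],wT("w10"),V.T@np.array((0,0,.296))+P).astype(int);print("black",x,y)
bl=cv2.resize(w10[290:360,max(x-70,0):x+70],(400,200),interpolation=cv2.INTER_CUBIC)
cv2.imwrite("pics/c10.png",np.vstack([np.hstack([R("g_w8"),R("g_w10")]),np.hstack([bl,cv2.resize(w9[120:330,0:420],(400,200))])]))
E
```

```text
t20.13 vise pos [-0.0762  0.0663  0.3808] yaw_y -20.03 Fvise [-0.44  0.5   0.13] open 0.0926 q [-0.06  0.29  1.05 -0.    1.79  0.29]
w10 20.1333 [0.6647 0.014  0.3808] [-0.06  0.29  1.05 -0.    1.79  0.29]
w8 258.4629849152238 192.84296850894685
w10 246.97855149744385 192.4790559234466
black 197 313
```

View pics/c10.png

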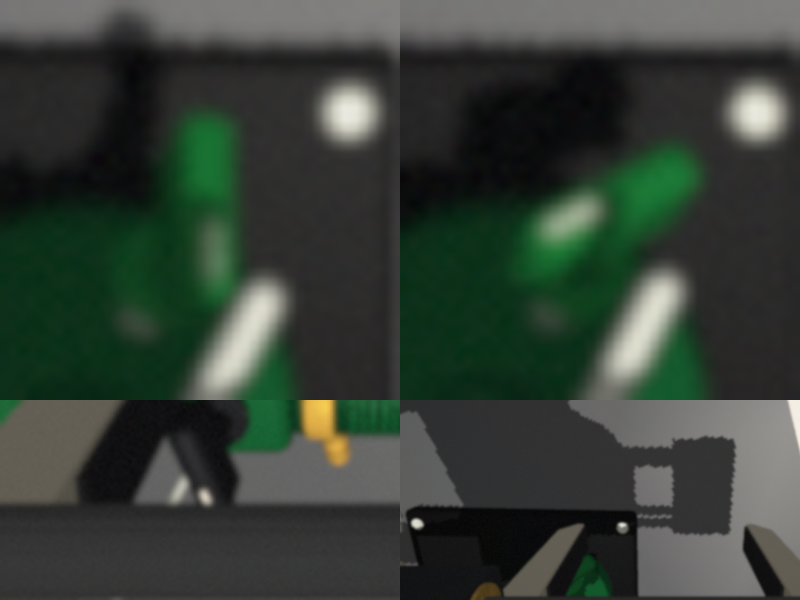

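The green wing turned from vertical to about 55° in the image (ends (690,160)/(530,260) of the right crop). The black wing runs roughly along the vise's x axis with the white end at the far side. Working out angles.

```bash
python3 - <<'E'
from h import *
import cv2
from scipy.optimize import least_squares
c=C["wrist"]
def ends(th,az,cen,L=.015):
    k=np.radians(az);h=np.array([-np.cos(k),np.sin(k),0]);t=np.radians(42)
    z=h*np.sin(t)+EZ*np.cos(t);p=h*np.cos(t)-EZ*np.sin(t);q=np.cross(p,z)
    d=np.cos(th)*p+np.sin(th)*q;m=np.array(cen)+.01*z
    return [V.T@(m-L*d)+P,V.T@(m+L*d)+P]
for n,obs in(("w8",[(236+210/9.09,170+290/9.09),(236+208/9.09,170+115/9.09)]),("w10",[(224+130/9.09,170+260/9.09),(224+290/9.09,170+160/9.09)])):
    T=wT(n)
    f=lambda x:(np.array([proj(c,T,e) for e in ends(x[0],26,(-.045+x[1],.022+x[2],.065))])-obs).ravel()
    r=least_squares(f,[.0,0,0]);print(n,np.degrees(r.x[0]),r.x[1:].round(4),r.fun.round(1))
ct=C["top"];Tt=ct["world_from_camera"];uv=proj(ct,Tt,np.r_[P[:2],.306]);print("top px",uv)
for n in("t2","top0"):
    im=cv2.imread(f"pics/{n}.png");x,y=np.round(uv).astype(int);cr=im[y-9:y+10,x-9:x+10].astype(int)
    m=(cr.max(2)<45).astype(np.uint8)
    k,l,s,ce=cv2.connectedComponentsWithStats(m)
    i=l[6:13,6:13].ravel();i=np.bincount(i[i>0]).argmax() if (i>0).any() else 0
    ys,xs=np.nonzero(l==i);w,v=np.linalg.eigh(np.cov(np.c_[xs,ys].T));d=v[:,1]
    dw=np.array([-d[1],-d[0]])  # image (right,down)->world (x,y)
    print(n,len(xs),"centre px",xs.mean()+x-9,ys.mean()+y-9,"sd",np.sqrt(w),"world line deg",np.degrees(np.arctan2(dw[1],dw[0]))%180, onz(ct,Tt,(xs.mean()+x-9,ys.mean()+y-9),.306))
    for r in m: print("".join(".#"[q] for q in r))
# two ends seen in w10
T=wT("w10")
a=[V@(onz(c,T,p,.306)-P) for p in((127+185/2.857,290+35/2.857),(127+215/2.857,290+95/2.857))];print("black in w10",a)
togo(np.load("pics/w10_T.npy"),(0,0,.36))
E
```

```text
w8 -21.939563714958872 [-0.0005  0.0007] [-0.  0.  0. -0.]
w10 30.904011921470246 [0.0013 0.0002] [ 0.8 -0.6 -0.8  0.6]
top px [297.44500738 201.81248475]
t2 186 centre px 295.2903225806452 202.01612903225805 sd [4.59884535 5.79964545] world line deg 64.55810698265573 [ 0.57580082 -0.02933361  0.306     ]
#######...........#
#########..........
######..###........
######....####.....
#####........####..
#####...........###
####..............#
#####.............#
##############...##
..#########......##
..#.#######....####
..#################
.#############..###
.############..##.#
.############..#..#
####.#.........#..#
######........##...
##............##..#
##.......#....#....
top0 187 centre px 295.26737967914437 201.77005347593584 sd [4.30346878 5.85994808] world line deg 66.48446772958282 [ 0.57645091 -0.02927826  0.306     ]
#######...........#
#########..........
######..###........
######.....####....
#####........####..
#####...........###
####..............#
#####.............#
##############...##
###########....#.##
###########....####
#.#################
##############..###
.############..#..#
.############..#..#
####.#.........#.##
.####.........##...
..............#...#
..............#...#
black in w10 [array([-0.01689466, -0.00137786,  0.306     ]), array([0.00254883, 0.00558628, 0.306     ])]
shift [-0.0763 -0.0665  0.0196]
```

Green has turned 53° (0.92 rad) and stalled under 24 N, so it is home. On to the black screw: its wing lies at about 90° world, so I set tool yaw to about 0 and pinch.

Request:
servo_tool --plan "-0.025 -0.022 0 -7;-0.05 -0.044 0 -14;-0.076 -0.0665 0.01 -20;-0.076 -0.0665 0.02 -20;-0.076 -0.0665 0.02 -20;-0.076 -0.0665 0.02 -20;-0.076 -0.0665 0.02 -20;-0.076 -0.0665 0.02 -20;-0.076 -0.0665 0.02 -20" --grip -0.1

```text
t: 20.93
tool_pos: [0.5747, -0.0343, 0.351]
orientation: [2.221, 2.221, 0.001]
force: [-0.6, -0.8, 0.4]
opening: 0.0513
gripper_force: 0.0
```

Request:
servo_tool --plan "0 0 0.03 0;0 0 0.055 0;0 0 0.067 0;0 0 0.067 0;0 0 0.067 0"

```text
t: 21.35
tool_pos: [0.5747, -0.0343, 0.2858]
orientation: [2.22, 2.22, 0.003]
force: [-3.2, 2.2, 8.5]
opening: 0.0509
gripper_force: 4.0
```

Request:
servo_tool --plan "0 0 0 0;0 0 0 0;0 0 0 0;0 0 0 0;0 0 0 0;0 0 0 0;0 0 0 0;0 0 0 0;0 0 0 0;0 0 0 0" --grip 1 --grip_force 15

```text
t: 22.18
tool_pos: [0.5767, -0.0346, 0.2844]
orientation: [2.218, 2.218, 0.007]
force: [15.7, 0.3, -1.9]
opening: 0.0177
gripper_force: 15.3
```

```bash
python3 - <<'E'
from h import *
from plant import status
st();s=status.read_state();print(s["gripper_force"],s["wrist_torque"])
E
```

```text
t22.18 vise pos [-5.000e-04  2.000e-04  2.844e-01] yaw_y 0.0 Fvise [-5.7  14.64 -1.92] open 0.0177 q [-0.15  0.05  1.49  0.    1.6  -0.15]
15.296072376113443 [ 1.26007968e-02 -2.64365988e+00  4.25234630e-04]
```

Request:
servo_tool --plan "0 0 -0.003 0;0 0 -0.006 0;0 0 -0.008 0;0 0 -0.008 0;0 0 -0.008 0;0 0 -0.008 0"

```text
t: 22.68
tool_pos: [0.5765, -0.0346, 0.2897]
orientation: [2.219, 2.219, 0.005]
force: [21.6, -0.3, -15.5]
opening: 0.0174
gripper_force: 15.0
```

```bash
python3 - <<'E'
from h import *
from plant import status
st();s=status.read_state();print(s["gripper_force"],s["wrist_torque"])
E
```

```text
t22.68 vise pos [-5.000e-04  1.000e-04  2.897e-01] yaw_y 0.0 Fvise [ -7.1   20.35 -15.45] open 0.0174 q [-0.15  0.05  1.48  0.    1.61 -0.15]
14.997576847672462 [-0.13616522 -3.86127955 -0.0311359 ]
```

Request:
servo_tool --plan "0 0.002 0 0;0 0.004 0 0;0 0.004 0 0;0 0.004 0 0;0 0.004 0 0"

```text
t: 23.1
tool_pos: [0.5771, -0.0346, 0.2897]
orientation: [-2.22, -2.22, 0.003]
force: [3.4, -0.2, -15.0]
opening: 0.0173
gripper_force: 15.0
```

```bash
python3 - <<'E'
from h import *
from plant import status
st();s=status.read_state();print(s["gripper_force"],s["wrist_torque"])
snap("w11")
E
```

```text
t23.10 vise pos [-0.0007  0.0006  0.2897] yaw_y -0.0 Fvise [ -0.94   3.24 -14.96] open 0.0173 q [-0.15  0.06  1.47  0.    1.62 -0.15]
14.998288303613663 [-0.12788993 -0.53092426 -0.03859549]
w11 23.1 [ 0.5771 -0.0346  0.2897] [-0.15  0.06  1.47  0.    1.62 -0.15]
```

The pads hold something 17 mm thick with both faces, probably the collar under the wing. I'll open a little, rise, and pinch higher.

Request:
servo_tool --plan "0 0 0 0;0 0 0 0;0 0 -0.01 0;0 0 -0.022 0;0 0 -0.022 0" --grip 0.3

```text
t: 23.57
tool_pos: [0.5792, -0.0349, 0.3188]
orientation: [2.218, 2.217, 0.006]
force: [0.5, 0.5, 1.0]
opening: 0.0322
gripper_force: 0.0
```

Request:
servo_tool --plan "0 0 0 0;0 0 0 0;0 0 0 0;0 0 0 0;0 0 0 0;0 0 0 0" --grip 1

```text
t: 24.07
tool_pos: [0.5773, -0.0347, 0.3131]
orientation: [-2.221, -2.22, 0.002]
force: [-2.4, -0.7, -0.0]
opening: 0.0088
gripper_force: 14.9
```

```bash
python3 - <<'E'
from h import *
from plant import status
st();s=status.read_state();print(s["gripper_force"],s["wrist_torque"])
E
```

```text
t24.07 vise pos [-0.0006  0.0008  0.3131] yaw_y -0.01 Fvise [ 1.49 -1.99 -0.  ] open 0.0088 q [-0.15  0.05  1.43 -0.    1.66 -0.15]
14.898357689380646 [-0.04142665  0.59752656 -0.05579966]
```

Request:
servo_tool --plan "0 0 0 5;0 0 0 10;0 0 0 15;0 0 0 20;0 0 0 25;0 0 0 30;0 0 0 35;0 0 0 40;0 0 0 40" --grip_force 20

```text
t: 24.82
tool_pos: [0.5771, -0.0346, 0.3131]
orientation: [-2.849, -1.321, 0.003]
force: [-5.0, 1.2, 1.0]
opening: 0.0087
gripper_force: 19.9
```

```bash
python3 - <<'E'
from h import *
from plant import status
st();s=status.read_state();print(s["gripper_force"],s["wrist_torque"])
E
```

```text
t24.82 vise pos [-0.0007  0.0006  0.3131] yaw_y -40.24 Fvise [ 0.54 -5.13  1.  ] open 0.0087 q [-0.15  0.05  1.43 -0.    1.66  0.55]
19.893289804458618 [ 0.03589825  1.02649622 -0.10318158]
```

Request:
servo_tool --plan "0 0 0 4;0 0 0 8;0 0 0 8"

```text
t: 25.07
tool_pos: [0.577, -0.0346, 0.3131]
orientation: [-2.933, -1.124, 0.003]
force: [-4.2, 0.5, 0.5]
opening: 0.0087
gripper_force: 19.9
```

```bash
python3 - <<'E'
from h import *
from plant import status
st();s=status.read_state();print(s["gripper_force"],s["wrist_torque"])
E
```

```text
t25.07 vise pos [-0.0007  0.0005  0.3131] yaw_y -48.07 Fvise [ 0.93 -4.13  0.53] open 0.0087 q [-0.15  0.05  1.43  0.    1.66  0.69]
19.907496571540833 [ 7.48634295e-02  1.04942761e+00 -1.36275785e-04]
```

Request:
servo_tool --plan "0 0 0 4;0 0 0 8;0 0 0 8"

```text
t: 25.32
tool_pos: [0.5771, -0.0345, 0.3131]
orientation: [-3.003, -0.918, 0.003]
force: [-5.6, 1.2, 0.9]
opening: 0.0089
gripper_force: 20.4
```

```bash
python3 - <<'E'
from h import *
from plant import status
st();s=status.read_state();print(s["gripper_force"],s["wrist_torque"])
E
```

```text
t25.32 vise pos [-0.0008  0.0006  0.3131] yaw_y -56.01 Fvise [ 0.77 -5.65  0.88] open 0.0089 q [-0.15  0.05  1.43  0.    1.66  0.83]
20.421656370162964 [0.12564186 1.09143334 0.30593968]
```

Request:
servo_tool --plan "0 0 0 4;0 0 0 7;0 0 0 7"

```text
t: 25.57
tool_pos: [0.5771, -0.0345, 0.3131]
orientation: [-3.053, -0.736, 0.003]
force: [-6.1, 0.9, 0.4]
opening: 0.01
gripper_force: 21.7
```

```bash
python3 - <<'E'
from h import *
from plant import status
st();s=status.read_state();print(s["gripper_force"],s["wrist_torque"])
E
```

```text
t25.57 vise pos [-0.0008  0.0006  0.3131] yaw_y -62.91 Fvise [ 1.2  -6.02  0.43] open 0.01 q [-0.15  0.05  1.43  0.    1.66  0.95]
21.673370031639934 [0.09485134 1.09144511 0.36445226]
```

Torque jumped to 0.36 N·m and the pads began to slip on the wing, so the black screw is home. I'll release it and go back to the rollers at phi of about 0.92.

Request:
servo_tool --plan "0 0 0 0;0 0 0 0;0 0 -0.01 0;0 0 -0.03 0;0 0 -0.06 0;0 0 -0.06 0" --grip -1

```text
t: 26.07
tool_pos: [0.5795, -0.035, 0.3811]
orientation: [3.051, 0.734, 0.014]
force: [1.1, -0.2, 1.3]
opening: 0.0453
gripper_force: 0.0
```

```bash
python3 - <<'E'
from h import *
T=st();togo(T,(.147,-.112,.37))
E
```

```text
t26.07 vise pos [-0.0011  0.003   0.3811] yaw_y -62.93 Fvise [-0.16  1.12  1.27] open 0.0453 q [-0.15  0.06  1.31 -0.    1.77  0.95]
shift [-0.1868  0.0166  0.0097]
```

Request:
servo_tool --plan "-0.04 0.004 0 -3;-0.08 0.008 0 -6;-0.12 0.012 0 -6;-0.16 0.0165 0 -6;-0.187 0.0165 0 -6;-0.187 0.0165 0 -6;-0.187 0.0165 0 -6;-0.187 0.0165 0 -6"

```text
t: 26.73
tool_pos: [0.4192, -0.1344, 0.3745]
orientation: [3.011, 0.892, 0.003]
force: [1.0, 0.1, 0.6]
opening: 0.092
gripper_force: 0.0
```

```bash
python3 - <<'E'
from h import *
import cv2
T=st();snap("w12")
im=cv2.imread("pics/w12.png");c=C["wrist"]
for ph in(.85,.92,1.0): print(ph,proj(c,wT("w12"),V.T@np.array((.185*np.sin(ph),-.185*np.cos(ph),.205))+P))
# dark blobs
m=(im.max(2)<50).astype(np.uint8);m[255:]=0
k,l,s,ce=cv2.connectedComponentsWithStats(m)
for i in range(1,k):
    if 60<s[i,4]<3000:
        v=V@(onz(c,wT("w12"),ce[i],.205)-P);print(s[i],ce[i].round(1),v.round(3),np.arctan2(v[0],-v[1]).round(3),np.hypot(v[0],v[1]).round(3))
togo(T,(.147,-.112,.2105))
E
```

```text
t26.73 vise pos [ 0.1471 -0.1136  0.3745] yaw_y -57.0 Fvise [-0.4   0.91  0.62] open 0.092 q [-0.43 -0.32  1.66  0.    1.8   0.57]
w12 26.7333 [ 0.4192 -0.1344  0.3745] [-0.43 -0.32  1.66  0.    1.8   0.57]
0.85 [266.75160744 197.56464931]
0.92 [279.43116909 198.05898659]
1.0 [293.92346552 197.56993284]
[262   0  52  19 262] [287.9   3.9] [ 0.013 -0.002  0.205] 1.393 0.013
[375  15  13  16  93] [380.1  24.2] [0.074 0.053 0.205] 2.191 0.091
[ 499   75   61  118 2547] [535.7 126.5] [0.238 0.127 0.205] 2.059 0.27
[169  79  15  10  76] [175.2  83.5] [ 0.002 -0.123  0.205] 0.019 0.123
[298 186  23  16 253] [308.9 193.2] [ 0.161 -0.085  0.205] 1.085 0.182
[ 399  188   56   62 1155] [425.5 218.2] [ 0.256 -0.004  0.205] 1.557 0.256
shift [0.0008 0.001  0.164 ]
```

The dark 23x16 px blob at (309,193) fits the rollers' size and radius, which puts the rest at about 1.08 rad. I'll re-aim there.

```bash
python3 - <<'E'
from h import *
T=np.load("pics/w12_T.npy");togo(T,(.1635,-.0872,.2105))
import cv2
im=cv2.imread("pics/w12.png")[180:215,285:335]
print("\n".join("".join(" .:+#"[min(4,int(4-p.max()//30)) if p.max()<120 else 0] for p in r) for r in im[::2]))
E
```

```text
shift [0.0026 0.0307 0.164 ]
.....................        .                    
.....................      ....... .              
......................   .............            
......................  .:::+++++++:.... .        
............::+++++++:..:++++++++++:..    .   ..  
...........:++++++++++++++#++++++++:.    .......  
...........:+++++++++++++++++++++++:     .........
..........  :+++++++++++++++++++++++.    .........
.........    :++++++++++++++++++++++::............
..........  .:+++++++++++:++++++++++:.............
.............:++++++++:.....::::::................
..............:::::::.............................
..................................................
..................................................
..................................................
..................................................
..................................................
..................................................
```

Request:
servo_tool --plan "0.0025 0.0305 0 -5;0.0025 0.0305 0.03 -8.5;0.0025 0.0305 0.07 -8.5;0.0025 0.0305 0.11 -8.5;0.0025 0.0305 0.15 -8.5;0.0025 0.0305 0.163 -8.5;0.0025 0.0305 0.163 -8.5;0.0025 0.0305 0.163 -8.5"

```text
t: 27.45
tool_pos: [0.4379, -0.1581, 0.2114]
orientation: [-2.937, -1.114, 0.001]
force: [-0.3, -0.1, 1.0]
opening: 0.0931
gripper_force: 0.0
```

Request:
servo_tool --plan "0 0 0 0;0 0 0 0;0 0 0 0;0 0 0 0;0 0 0 0;0 0 0 0;0 0 0 0;0 0 0 0;0 0 0 0;0 0 0 0;0 0 0 0;0 0 0 0" --grip 1 --grip_force 20

```text
t: 28.45
tool_pos: [0.4374, -0.1588, 0.2105]
orientation: [2.937, 1.112, -0.0]
force: [1.0, -2.3, -1.4]
opening: 0.0249
gripper_force: 20.0
```

Request:
servo_tool --plan "0 0 0 0;0 0 0 0;0 0 0 0"

```text
t: 28.7
tool_pos: [0.4374, -0.1587, 0.2106]
orientation: [2.938, 1.113, -0.0]
force: [-0.3, -3.7, -1.0]
opening: 0.0247
gripper_force: 20.0
```

```bash
python3 - <<'E'
from h import *
T=st();v=V@(T[:3,3]-P);r=np.hypot(v[0],v[1]);ph=np.arctan2(v[0],-v[1]);print(r,ph)
for a in np.linspace(ph,0.01,11)[1:]:
    g=np.array([r*np.sin(a),-r*np.cos(a),v[2]]);print((T[:3,:3].T@(V.T@(g-v))).round(4),np.degrees(ph-a).round(1))
E
```

```text
t28.70 vise pos [ 0.1638 -0.0883  0.2106] yaw_y -48.52 Fvise [ 3.54  1.   -1.  ] open 0.0247 q [-0.46 -0.23  1.88 -0.    1.49  0.39]
0.18603252135820153 1.0765277074292703
[ 0.001  -0.0198 -0.    ] 6.1
[ 0.0041 -0.0394 -0.    ] 12.2
[ 0.0092 -0.0585 -0.    ] 18.3
[ 0.0164 -0.077  -0.    ] 24.4
[ 0.0255 -0.0947 -0.    ] 30.6
[ 0.0364 -0.1112 -0.    ] 36.7
[ 4.900e-02 -1.265e-01 -1.000e-04] 42.8
[ 6.320e-02 -1.404e-01 -1.000e-04] 48.9
[ 7.880e-02 -1.527e-01 -1.000e-04] 55.0
[ 9.560e-02 -1.632e-01 -1.000e-04] 61.1
```

Request:
servo_tool --plan "0.001 -0.02 0 6.1;0.004 -0.0395 0 12.2;0.009 -0.0585 0 18.3;0.0165 -0.077 0 24.4;0.0255 -0.0945 0 30.6;0.0365 -0.111 0 36.7;0.049 -0.1265 0 42.8;0.063 -0.1405 0 48.9;0.079 -0.1525 0 55;0.0955 -0.163 0 61.1;0.0955 -0.163 0 61.1;0.0955 -0.163 0 61.1"

```text
t: 29.7
tool_pos: [0.4005, 0.0278, 0.2105]
orientation: [-3.096, 0.527, 0.002]
force: [-1.5, 2.1, 1.1]
opening: 0.0252
gripper_force: 20.0
```

Request:
servo_tool --plan "0 0 0 0;0 0 0 0;0 0 0 0"

```text
t: 29.95
tool_pos: [0.4002, 0.0267, 0.2105]
orientation: [-3.095, 0.533, 0.002]
force: [-3.9, 5.2, 1.6]
opening: 0.025
gripper_force: 20.0
```

```bash
python3 - <<'E'
from h import *
T=st();v=V@(T[:3,3]-P);print(np.hypot(v[0],v[1]),np.arctan2(v[0],-v[1]))
E
```

```text
t29.95 vise pos [ 0.0023 -0.1865  0.2105] yaw_y -109.52 Fvise [-3.54 -5.46  1.61] open 0.025 q [-0.06 -0.43  2.04  0.    1.53  1.85]
0.1865598791484442 0.012093485542590194
```

Request:
servo_tool --plan "0 0 0 0;0 0 0 0;0 0 0 0;0 0 0 0;0 0 -0.04 0;0 0 -0.08 0;0 0 -0.12 0;0 0 -0.16 0;0 0 -0.16 0;0 0 -0.16 0" --grip -0.1

```text
t: 30.78
tool_pos: [0.4021, 0.0266, 0.3736]
orientation: [-3.095, 0.535, -0.009]
force: [-0.2, -0.8, -0.2]
opening: 0.0512
gripper_force: 0.0
```

```bash
python3 - <<'E'
from h import *
T=st();togo(T,(-.0766,.0241,.3695))
E
```

```text
t30.78 vise pos [ 0.0017 -0.1848  0.3736] yaw_y -109.61 Fvise [ 0.79  0.09 -0.21] open 0.0512 q [-0.06 -0.43  1.74 -0.    1.82  1.85]
shift [ 0.2094 -0.0769  0.0053]
```

Request:
servo_tool --plan "0.04 -0.015 0 -7;0.08 -0.03 0 -14;0.12 -0.045 0 -21;0.16 -0.06 0 -28;0.2 -0.075 0 -35;0.2095 -0.077 0.005 -42;0.2095 -0.077 0.005 -49;0.2095 -0.077 0.005 -56;0.2095 -0.077 0.005 -63;0.2095 -0.077 0.005 -70;0.2095 -0.077 0.005 -77;0.2095 -0.077 0.005 -84"

```text
t: 31.78
tool_pos: [0.6235, 0.0289, 0.3632]
orientation: [-2.652, -1.681, 0.004]
force: [-0.0, -0.2, 0.6]
opening: 0.0509
gripper_force: 0.0
```

Request:
servo_tool --plan "0 0 0 -5.7;0 0 0 -5.7;0 0 0 -5.7;0 0 0 -5.7"

```text
t: 32.12
tool_pos: [0.6238, 0.029, 0.3645]
orientation: [-2.575, -1.799, 0.002]
force: [-0.1, -0.2, 0.1]
opening: 0.0514
gripper_force: 0.0
```

```bash
python3 - <<'E'
from h import *
import cv2
T=st();snap("w13");c=C["wrist"]
for n in("w4","w7","w13"):
    Tn=wT(n);im=cv2.imread(f"pics/{n}.png");hsv=cv2.cvtColor(im,cv2.COLOR_BGR2HSV)
    x,y=proj(c,Tn,V.T@np.array((-.048,0,.158))+P).astype(int)
    o=cv2.inRange(hsv,(12,90,140),(28,255,255));o[:y-22]=0;o[y+18:]=0;o[:,:x-22]=0;o[:,x+22:]=0
    ys,xs=np.nonzero(o);w,v=np.linalg.eigh(np.cov(np.c_[xs,ys].T));d=v[:,1];d=d*np.sign(-d[1])
    print(n,len(xs),(xs.mean()-x,ys.mean()-y),np.sqrt(w).round(2),"cw from up",np.degrees(np.arctan2(d[0],-d[1])).round(1))
    u=proj(c,Tn,V.T@np.array((0,-.185,.205))+P).astype(int)
    m=(im.max(2)<55).astype(np.uint8);k,l,s,ce=cv2.connectedComponentsWithStats(m)
    for i in range(1,k):
        if 40<s[i,4]<900 and np.hypot(*(ce[i]-u))<30:
            vv=V@(onz(c,Tn,ce[i],.205)-P);print("  roller",s[i,2:],vv.round(4),np.arctan2(vv[0],-vv[1]).round(3))
togo(T,(-.0685,.016,.152))
E
```

```text
t32.12 vise pos [-0.0763  0.0227  0.3645] yaw_y -20.11 Fvise [ 0.27 -0.02  0.13] open 0.0514 q [-0.04  0.18  1.2  -0.    1.76  0.32]
w13 32.1167 [0.6238 0.029  0.3645] [-0.04  0.18  1.2  -0.    1.76  0.32]
w4 179 (np.float64(0.3910614525139806), np.float64(3.5642458100558656)) [2.21 7.59] cw from up -10.4
  roller [ 20  25 304] [ 0.0022 -0.1842  0.205 ] 0.012
w7 210 (np.float64(2.085714285714289), np.float64(3.76666666666668)) [2.46 7.23] cw from up 33.6
  roller [ 19  24 294] [-0.0036 -0.1843  0.205 ] -0.019
w13 220 (np.float64(0.636363636363626), np.float64(3.5999999999999943)) [2.58 7.26] cw from up 33.3
  roller [ 19  24 284] [ 0.0014 -0.1838  0.205 ] 0.007
shift [-0.0077 -0.0064  0.2125]
```

```bash
python3 -c "
from plant import robot
print(robot.close_job())"
```

```text
the job is handed in; nothing more can be done
None
```

I handed the job in at about 32 s. My measurements put the rest in line (about 0.01 rad off) and all three wing screws turned clockwise to their stops, with no bench thing touched that I noticed. I don't have the verdict: the hand-in returned none. The brass screw is the least certain, because it turned only about 0.75 rad, the low end of the expected range, though it held against roughly twice its friction. To reach the green screw I swung the rest out again after tightening the brass screw, then brought it back in line.

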